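Lay the instrument housing down on the assembly mat

ROBOT

A 6-joint arm with a two-finger parallel gripper is mounted at the origin on the work surface. World frame = base frame: x ahead of the robot, y to its left, z up, the work surface at z = 0. Lengths are in m, angles in degrees, forces in N, time in s.
With the tool pointing down it reaches from about 0.3 to 0.75 m from the base axis. Payload 8.5 kg.
Tool frame: the origin (TCP) lies on the centre line of the jaws, within the pads' length; the fingertips stand 11 mm ahead of it and the grasp point (between the pads) lies 8 mm behind it; z points along the fingers, y is the direction in which the jaws open and shut (so a half turn about z gives the same grasp; the last joint's range is limited). The gripper opens to 88 mm and grips with 3 to 60 N. Pads are 18 mm wide; open, the fingers measure 123 mm over their backs; the gripper's body (75 mm by 187 mm) begins 45 mm behind the grasp point.
Start: joints at [-80.174, 21.807, 74.336, -0, 83.858, -12.336], TCP at [0.207, -0.509, 0.25] pointing down, gripper open.
Joint ranges: [-178.18, 178.18], [-50.72, 133.34], [12.68, 142.11], [-81.47, 261.47], [9.98, 163.14], [-165.26, 165.26]. Speed limits (degrees/s): [136.94, 136.94, 180, 180, 180, 180].

INTERFACE

Orientations are given as a 3x3 rotation matrix whose columns are the frame's x, y, z axes.
In Python, from workcell import manip, kin, viewer gives the robot as it stands. Calls block until the motion is done:
- manip.move_ptp(position, orientation): joint-space move of the TCP to a pose.
- manip.line_to(position, attitude=None, velocity=0.15): straight line of the TCP; attitude=None keeps the orientation; velocity is the mean speed in m/s.
- manip.movej(angles): joint-space move.
- manip.gripper_to(opening, newtons=None): opening from 0.0 (shut) to 1.0 (fully open); newtons is the grip in N (None keeps the last); returns when the fingers have stopped.
- manip.pause(seconds).
- kin.solve_ik(position, orientation): joint angles nearest the present ones, or None.
- viewer.snapshot(name): name is "scene" or "top"; returns (picture, depth): 400x640x3 uint8, red, green, blue; 400x640 float32, m along the optical axis (not along the pixel's ray), 0 where there is no reading.
- viewer.get_calibration(name): a dict with "fovy" (degrees; the focal length in pixels is half the picture's height over the tangent of half this angle, whatever the lens; pixels are square), "cx", "cy" (the principal point, pixels), "rvec" (rotation vector, rad) and "tvec" (3), from world to camera coordinates, as OpenCV has them. Camera axes: x right, y down, z forward; pixel columns grow to the right and rows downward; lengths in m; the calibration is good to about 2 mm. A picture is of the moment at which its call begins. get_calibration takes no time and is no camera call.
A pose or a line that the arm cannot do raises manip.Unreachable and nothing moves.
- manip.job_done(): hands the job in, once; it reports no verdict.
Readings, each from a call of its own:
- manip.current_time_s(): time.
- manip.current_joint_pos(): joint angles.
- manip.current_joint_vel(): joint speeds.
- manip.current_joint_efforts(): joint torques, N m.
- manip.current_tool_pos(): TCP position.
- manip.current_tool_rot(): TCP orientation.
- manip.current_ft_force(): force on the tool from outside, world axes, zero at the start.
- manip.current_ft_torque(): the same for the moment, N m.
- manip.current_finger_gap(): opening from 0.0 (shut) to 1.0 (fully open).
Only numpy, scipy, OpenCV 4.12 (cv2) and the standard library are available. Lean on these libraries where they do the work, as an engineer would, in place of code of your own. Each camera call takes 0.05 s, during which the arm holds its last target.

TASK

The blue instrument housing stands on its long edge on the green mat. Push it over towards the yellow stop bar so that it lies flat with its silver screwed cover up, then push it along the mat until its edge sits flush against the bar. Only push: never grasp or lift the housing, keep it on the mat, and leave everything else on the desk where it is.

Things in the scene. Friction and masses are not known exactly. Their poses are not given: they have to be found in the camera images.
- mat: green mat fixed to the desk, 260 x 260 mm, 3 mm thick. A fixed yellow stop bar, 15 mm wide, 260 mm long, its top 20 mm above the mat's surface, runs along the mat's +x edge. Origin: centre of the mat's underside, on the desk. x points towards the bar (horizontal), z up. The bar's inner face is at mat x = +115 mm.
- bar_face (a point): middle of the foot of the stop bar's inner face, at the height of the mat's upper surface; axes as the mat's.
- housing: loose blue metal box, black ends: 40 mm thick (x), 150 mm long (y), 115 mm high (z), about 0.45 kg. Starts upright on the mat's half away from the bar, x pointing at the bar within 15 degrees. Origin: centre of the face it starts on. Its -x face is the silver cover with four dark screws. Pushed near the top it pivots, and past about 20 degrees falls by itself. Laid as asked, its x points down, its z to the bar.
- housing_center (a point): centre of the housing's volume, 57.5 mm from the face it starts on; axes as the housing's. It is 23 mm above the desk when the housing lies flat on the mat.
- breadboard: bystander: loose white breadboard 85 x 55 mm, 17 mm high with its blue display. Origin: centre of the underside. Leave alone.
- mouse: bystander: loose black computer mouse 105 x 60 mm, 34 mm high. Origin: centre of the underside. Leave alone.
- tape_roll: bystander: loose orange tape roll lying flat, 80 mm across, 20 mm high. Origin: centre of the underside. Leave alone.
- multimeter: bystander: loose yellow multimeter lying flat, 150 x 75 mm, 43 mm high. Origin: centre of the underside. Leave alone.
- screwdriver: bystander: loose screwdriver with a red handle, lying along its x. Origin: about its middle, on the desk. Leave alone.
- mug: bystander: loose white mug, 80 mm across, 90 mm high. Origin: centre of the underside. Leave alone.
There are look-alikes about, which are no part of the job. Of the things that look like the housing, the largest one is meant.

How it is judged:
By the outcome, as a careful person would: the job done as asked, in the order asked, and still so for the second after the job is handed in, with the robot touching nothing.
It also fails if it takes over 48 s, if anything falls off the work surface, if the arm or the gripper's body presses on something with over 40 N, if the wrist force passes 120 N, or if a joint passes its speed limit or range.

## Working session

There is one attempt and no reset: what is moved stays moved. The work goes in short steps, each a Python script; the robot and the scene stay as the last script left them, time stands still between calls to the robot, and variables do not carry over. Pictures are saved under pics/ and viewed, and the job is handed in when it is done.

```bash
ls; mkdir -p pics
cat > h.py <<'E'
import numpy as np, cv2
from workcell import manip, kin, viewer
def cam(n):
    c=viewer.get_calibration(n); f=200/np.tan(np.radians(c["fovy"])/2)
    K=np.array([[f,0,c["cx"]],[0,f,c["cy"]],[0,0,1]]); R=cv2.Rodrigues(np.array(c["rvec"],float))[0]
    return K,R,np.array(c["tvec"],float).ravel(),c
def ray(n,uv,z):
    K,R,t,_=cam(n); uv=np.atleast_2d(uv).astype(float)
    d=(R.T@np.linalg.inv(K)@np.c_[uv,np.ones(len(uv))].T).T; o=-R.T@t
    return o+d*((z-o[2])/d[:,2])[:,None]
def cloud(n,depth):
    K,R,t,_=cam(n); v,u=np.mgrid[:400,:640]
    p=np.stack([(u-K[0,2])/K[0,0]*depth,(v-K[1,2])/K[1,1]*depth,depth],-1)
    return (p-t)@R
def proj(n,p):
    K,R,t,_=cam(n); q=(K@(R@np.atleast_2d(p).T+t[:,None])).T; return q[:,:2]/q[:,2:]
def save(n,name):
    p,d=viewer.snapshot(n); cv2.imwrite(f"pics/{name}.png",p[:,:,::-1]); np.save(f"pics/{name}.npy",d); return p,d
E
python3 - <<'E'
from h import *
for n in ("scene","top"):
    save(n,n+"0"); print(cam(n)[3], -cam(n)[1].T@cam(n)[2])
print(manip.current_time_s(),manip.current_tool_rot())
E
```

```text
pics
{'fovy': 42.958249510621734, 'cx': 316.80592730880835, 'cy': 190.9988984159307, 'rvec': array([ 1.26481428,  2.17528442, -1.012295  ]), 'tvec': array([ 0.27425008, -0.19154765,  1.76298575])} [1.41693016 0.48796603 0.98702606]
{'fovy': 43.63303687268754, 'cx': 321.3507031541838, 'cy': 200.2241363960576, 'rvec': array([ 2.16747253, -2.14347931,  0.10357037]), 'tvec': array([-0.04290601,  0.48806727,  1.39724453])} [ 0.32846325 -0.06210404  1.44242776]
0.1 [[ 9.26095885e-01  3.77288179e-01 -2.05236700e-04]
 [ 3.77288128e-01 -9.26095075e-01  1.25750834e-03]
 [ 2.84374334e-04 -1.24200667e-03 -9.99999188e-01]]
```

View pics/scene0.png

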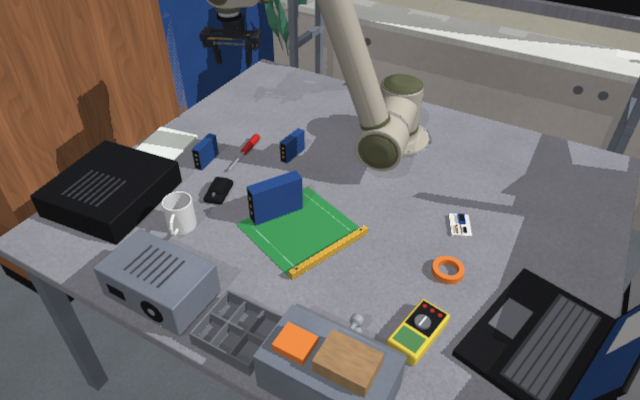

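View pics/top0.png

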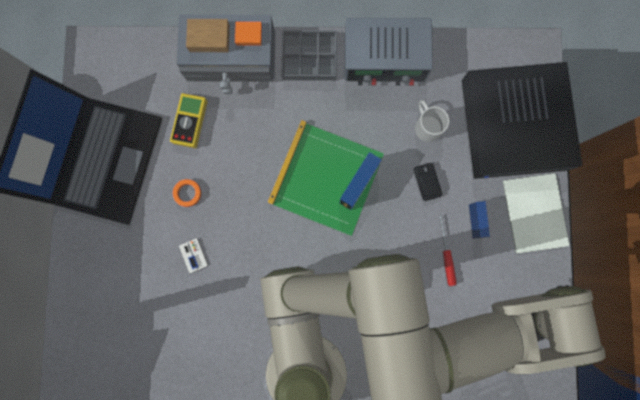

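The top view shows the housing at about (360,180) on the mat, with the bar from (303,122) to (271,203). There are three blue boxes. In the scene view they are at (275,197), which is large and on the mat, and at (205,151) and (292,145), which are small and on the desk. The large one at (275,197) is the one meant. I'll confirm it in a crop and measure.

```bash
cat >> h.py <<'E'
def masks(p):
    h=cv2.cvtColor(p,cv2.COLOR_RGB2HSV)
    g=cv2.inRange(h,(45,100,50),(75,255,255)); b=cv2.inRange(h,(105,110,40),(125,255,255)); y=cv2.inRange(h,(18,120,90),(32,255,255))
    return g,b,y
def big(m,near=None,r=80):
    n,l,s,c=cv2.connectedComponentsWithStats(m)
    o=[i for i in range(1,n) if near is None or np.hypot(*(c[i]-near))<r]
    i=max(o,key=lambda i:s[i,4]); return l==i
E
python3 - <<'E'
from h import *
im=[]
for n,c in (("scene",(275,210)),("top",(330,178))):
    p=cv2.imread(f"pics/{n}0.png"); im.append(cv2.resize(p[c[1]-70:c[1]+70,c[0]-75:c[0]+75],(400,373),interpolation=cv2.INTER_CUBIC))
cv2.imwrite("pics/crop0.png",np.hstack(im))
n="top";p=cv2.imread("pics/top0.png")[:,:,::-1].copy(); d=np.load("pics/top0.npy")
g,b,y=masks(p)
mb=big(b,(360,180),40);my=big(y,(288,163),40)
C=cloud("top",d)
def rect(m,z):
    P=ray("top",np.argwhere(m)[:,::-1],z)[:,:2]
    return cv2.minAreaRect((P*1000).astype(np.float32))
r=rect(my,.023);print("bar",r, cv2.boxPoints(r))
r=rect(mb,.118);print("hous all blue",r)
mg=((g>0)|mb|my); mg=big(mg.astype(np.uint8)*255); 
r=rect(mg&~mb&~my,.003);print("mat",r)
for nm in ("top","scene"):
    p=cv2.imread(f"pics/{nm}0.png")[:,:,::-1].copy();d=np.load(f"pics/{nm}0.npy");C=cloud(nm,d)
    T=(C[...,2]>.108)&(C[...,2]<.128)&(d>0)
    if nm=="top": T[:,:310]=0;T[:130]=0;T[225:]=0;T[:,400:]=0
    else: T[:165]=0;T[230:]=0;T[:,:240]=0;T[:,310:]=0
    q=C[T];print(nm,len(q),np.median(q[:,2]),cv2.minAreaRect((q[:,:2]*1000).astype(np.float32)),cv2.boxPoints(cv2.minAreaRect((q[:,:2]*1000).astype(np.float32))))
    G=masks(p)[0]>0; print(" mat z",np.median(C[G&(d>0)][:,2]), "mat rect",cv2.minAreaRect((C[G&(d>0)][:,:2]*1000).astype(np.float32)))
    Y=big(masks(p)[2],(288,163) if nm=="top" else (328,252),50);q=C[Y&(d>0)&(C[...,2]>.018)];print(" bar",np.median(q[:,2]),cv2.minAreaRect((q[:,:2]*1000).astype(np.float32)))
E
```

```text
bar ((600.356201171875, 63.35139465332031), (16.089248657226562, 256.643798828125), 68.97925567626953) [[477.6884   101.87196 ]
 [717.2527     9.812307]
 [723.02405   24.830826]
 [483.45972  116.89048 ]]
hous all blue ((535.0661010742188, -143.1668701171875), (36.710243225097656, 149.3471221923828), 59.150325775146484)
mat ((554.8875732421875, -56.35137939453125), (243.18724060058594, 257.1005859375), 69.00215911865234)
top 842 0.11893342229037865 ((536.712890625, -143.68490600585938), (40.99639892578125, 151.2074432373047), 59.072872161865234) [[ 461.3234  -122.41237]
 [ 591.0324  -200.12505]
 [ 612.1024  -164.95744]
 [ 482.39337  -87.24477]]
 mat z 0.004112276726760461 mat rect ((717.6097412109375, 72.1392822265625), (599.6823120117188, 470.20001220703125), 69.23355865478516)
 bar 0.024085705709103237 ((600.743896484375, 63.89910888671875), (15.488250732421875, 256.91253662109375), 69.08856201171875)
scene 634 0.11651252730814747 ((538.3251342773438, -143.7798614501953), (47.76307678222656, 151.927978515625), 58.282291412353516) [[ 461.15112 -124.15776]
 [ 590.3884  -204.03157]
 [ 615.49915 -163.40196]
 [ 486.26184  -83.52815]]
 mat z 0.002174001430709267 mat rect ((80.78128051757812, -405.2359619140625), (2094.515625, 563.6767578125), 48.13679885864258)
 bar 0.02187440609623545 ((603.0509643554688, 64.02619171142578), (19.83622932434082, 259.1274719238281), 69.28946685791016)
```

View pics/crop0.png

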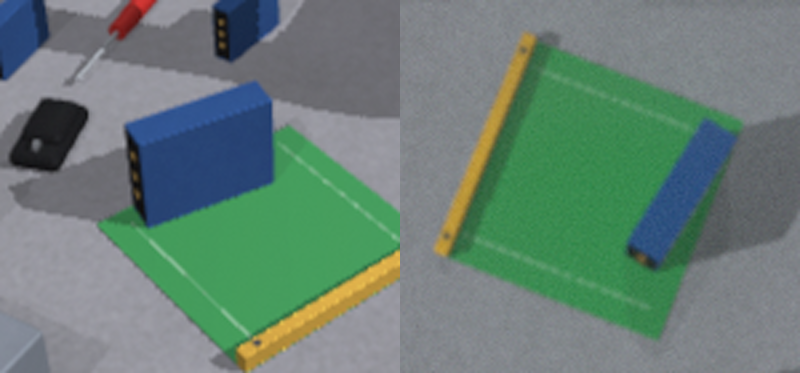

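The crop confirms the target: the large blue box stands on the mat at scene (275,197). Its blue side faces the bar and its black end is at (250,205). The other two boxes are small and off the mat.

Measured values:
- **Bar normal:** 69.0°
- **Housing x axis:** 59.1°
- **Housing top centre:** (0.537, -0.1435)

Next I tip it with the open fingers near the top.

```bash
cat >> h.py <<'E'
def Rot(a):  # tool down, pushing direction angle a (deg) = +-tool x ; y along the housing's length
    a=np.radians(a); x=np.array([np.cos(a),np.sin(a),0]); z=np.array([0,0,-1.]); return np.c_[x,np.cross(z,x),z]
def u(a): a=np.radians(a); return np.array([np.cos(a),np.sin(a),0])
E
python3 - <<'E'
from h import *
c=np.array([.537,-.1435,0]);A=59.1;d=u(A)
def P(s,z): q=c+d*s; q[2]=z; return q
R=Rot(A)
for s,z in ((-.065,.25),(-.065,.098),(.03,.098)): print(P(s,z),kin.solve_ik(P(s,z),R))
manip.move_ptp(P(-.065,.22),R)
manip.line_to(P(-.065,.098))
print(manip.current_time_s(),manip.current_ft_force())
s=-.065
while s<.018:
    s+=.01; manip.line_to(P(s,.098),velocity=.06)
    print(round(s,3),manip.current_ft_force().__repr__())
save("scene","scene1");save("top","top1");print(manip.current_time_s())
E
```

```text
[ 0.50361982 -0.19927422  0.25      ] [-3.41175733e+01  2.09526184e+01  7.56429057e+01 -2.54444375e-14
  8.34044759e+01 -3.21757326e+00]
[ 0.50361982 -0.19927422  0.098     ] [-3.41175733e+01  3.01003046e+01  8.83537120e+01 -2.54444375e-14
  6.15459833e+01 -3.21757326e+00]
[ 0.55240624 -0.11775805  0.098     ] [-2.40408043e+01  3.19744384e+01  8.45116946e+01 -2.54444375e-14
  6.35138670e+01  6.85919571e+00]
2.65 [-0.63497908 -0.21150371  0.02311472]
-0.055 array([ 0.53118678,  0.25137948, -0.8229751 ])
-0.045 array([-0.19475603, -0.03370309, -0.33883217])
-0.035 array([-0.63086351, -0.67473697,  0.19764741])
-0.025 array([-0.66203416, -0.55673575, -0.23733654])
-0.015 array([-0.15429547, -0.06366133, -0.30811052])
-0.005 array([ 0.2679339 , -0.90735058, -0.48459964])
0.005 array([-0.36446846, -0.14604119,  0.7610637 ])
0.015 array([ 0.3682314 , -0.9999625 ,  0.04490604])
0.025 array([-0.45749188,  0.19206121, -0.04531456])
5.6
```

View pics/scene1.png

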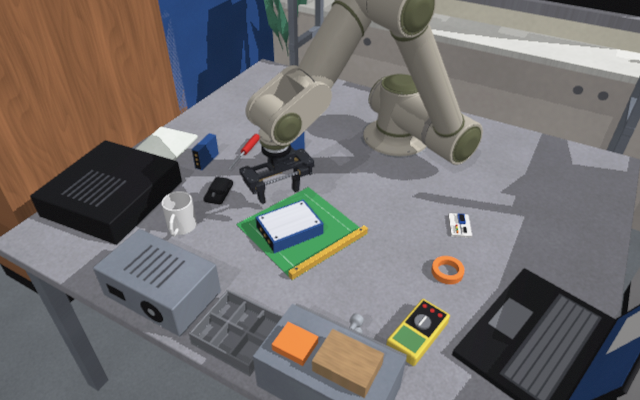

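View pics/top1.png

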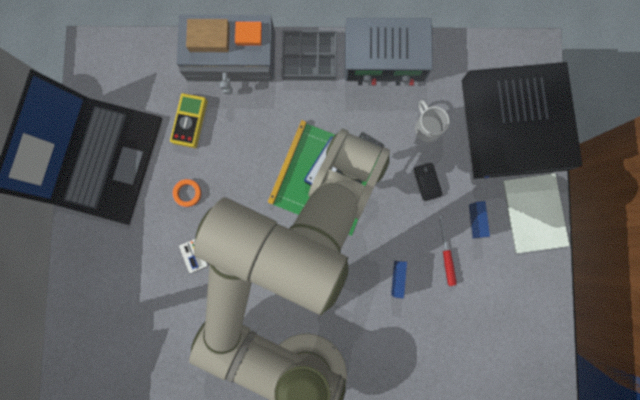

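The housing lies flat with the silver cover up at scene (290,223), on the mat and short of the bar. The top view is mostly hidden by the arm, so I'll measure it from the scene view's depth.

```bash
cat >> h.py <<'E'
n_=u(69.0); barc=np.array([.601,.064,0]); matc=barc-.1225*n_; l_=np.array([-n_[1],n_[0],0])
def tomat(p): q=np.asarray(p)-matc; return np.stack([q@n_,q@l_],-1)
def lying(nm,d,z0=.035,z1=.052):
    C=cloud(nm,d); m=tomat(C); T=(C[...,2]>z0)&(C[...,2]<z1)&(d>0)&(abs(m[...,0])<.135)&(abs(m[...,1])<.14)
    T=big(T.astype(np.uint8)*255); q=C[T]; r=cv2.minAreaRect((m[T]*1000).astype(np.float32))
    return r,cv2.boxPoints(r),np.median(q[:,2]),T
E
python3 - <<'E'
from h import *
d=np.load("pics/scene1.npy")
r,b,z,T=lying("scene",d);print(r,b,z,T.sum())
# colour-based: silver cover + blue edge on top, ray-cast
C=cloud("scene",d);q=C[T]; m=tomat(q)*1000
# bounding by percentiles in yaw-rotated frame
for a in (-6,-8,-10,-12):
    e=np.array([np.cos(np.radians(a)),np.sin(np.radians(a))]);f=np.array([-e[1],e[0]])
    print(a,np.ptp(m@e),np.ptp(m@f))
E
```

```text
((-13.32509994506836, -29.900588989257812), (154.60089111328125, 121.98153686523438), 80.7481918334961) [[ -85.95034   -96.38975 ]
 [  34.444378 -116.00117 ]
 [  59.30014    36.58857 ]
 [ -61.094578   56.19999 ]] 0.0422960230254078 1724
-6 127.30598429622324 158.82473479253207
-8 122.84918539619588 156.28660925265442
-10 123.06055705144536 153.59671275708988
-12 126.98100564210144 154.811128503397
```

```bash
cat >> h.py <<'E'
def M(x,y,z): q=matc+x*n_+y*l_; q[2]=z; return q
E
python3 - <<'E'
from h import *
R=Rot(69.0); y=-.027
for x,z in ((-.125,.098),(-.125,.026),(-.005,.026)): print(M(x,y,z),kin.solve_ik(M(x,y,z),R))
manip.line_to(M(-.125,y,.098),R,velocity=.12)
manip.line_to(M(-.125,y,.026),velocity=.12)
f0=manip.current_ft_force();print(f0)
x=-.125
while x<-.03:
    x+=.01; manip.line_to(M(x,y,.026),velocity=.05); f=manip.current_ft_force()-f0
    print(round(x,3),np.round([f@n_,f@l_,f[2]],1))
    if -(f@n_)>12: break
print(manip.current_time_s());save("scene","scene2");save("top","top2")
d=np.load("pics/scene2.npy");r,b,z,T=lying("scene",d);print(r,b,z)
E
```

```text
[ 0.5375106  -0.17673709  0.098     ] [-3.01866312e+01  3.20561350e+01  8.43432734e+01 -2.54444375e-14
  6.36005916e+01 -9.18663119e+00]
[ 0.5375106  -0.17673709  0.026     ] [-3.01866312e+01  3.78603820e+01  8.80235885e+01 -2.54444375e-14
  5.41160296e+01 -9.18663119e+00]
[ 0.58051476 -0.06470744  0.026     ] [-1.79651004e+01  3.91380248e+01  8.48766898e+01 -2.54444375e-14
  5.59852854e+01  3.03489960e+00]
[ 0.73466783 -0.2611679  -0.96158158]
-0.115 [0.2 1.3 0.4]
-0.105 [-0.2  1.5  1. ]
-0.095 [-0.   2.1  1.7]
-0.085 [0.3 1.5 0.9]
-0.075 [-0.5  0.8  0.7]
-0.065 [-0.2  0.2  0.6]
-0.055 [-0.8  1.2  1. ]
-0.045 [0.4 0.5 1.5]
-0.035 [0.5 0.9 1. ]
-0.025 [0.3 0.6 1.5]
10.4667
((34.2636604309082, -22.096580505371094), (140.98728942871094, 154.26748657226562), 0.869268536567688) [[ -37.39207    53.95882 ]
 [ -35.051678 -100.2909  ]
 [ 105.91939   -98.15198 ]
 [ 103.578995   56.09774 ]] 0.04219590634354109
```

View pics/scene2.png

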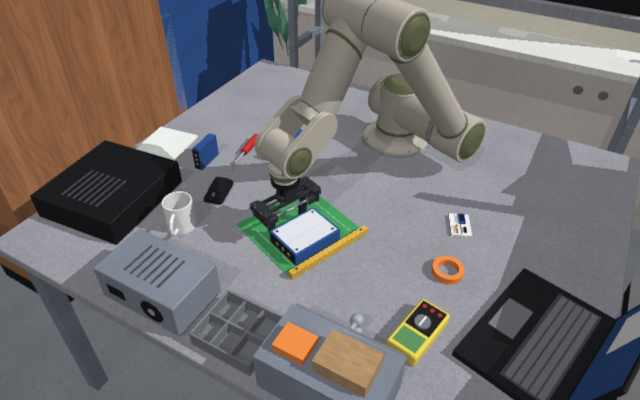

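The housing is now nearly square to the bar, and its front edge at scene (335,240) is about 10 mm short. I'll continue in fine steps and stop on force.

Run:
```python
from h import *
y=-.027; x=-.025; f0=manip.current_ft_force(); hit=0
while x<.003:
    x+=.001; manip.line_to(M(x,y,.026),velocity=.03)
    f=np.mean([manip.current_ft_force() for _ in range(3)],0)-f0
    print(round(x,3),np.round([f@n_,f@l_,f[2]],1))
    if -(f@n_)>9:
        hit+=1
        if -(f@n_)>15 or hit>=2: break
print(manip.current_time_s())
manip.pause(.2); f=manip.current_ft_force()-f0; print(np.round([f@n_,f@l_,f[2]],1))
save("scene","scene3")
d=np.load("pics/scene3.npy");r,b,z,T=lying("scene",d);print(r,b,z)
```

```text
-0.024 [ 1.  -1.   0.1]
-0.023 [-3.  -0.5 -0.6]
-0.022 [-2.2 -0.8 -0.9]
-0.021 [-1.9 -0.5  0.3]
-0.02 [-2.  -0.2 -0.1]
-0.019 [-1.8  0.6 -0.5]
-0.018 [-1.6 -0.9 -0.2]
-0.017 [-3.1 -1.   0.4]
-0.016 [-1.6 -1.6 -0. ]
-0.015 [-2.3 -0.1  1.1]
-0.014 [-2.1 -0.   0.7]
-0.013 [-2.2 -0.8  0.6]
-0.012 [-1.8 -0.1  1. ]
-0.011 [-2.  -0.7  0.2]
-0.01 [-3.6  0.   1. ]
-0.009 [-10.5   0.4   1.5]
-0.008 [-16.9   0.9   2.7]
14.8167
[-16.7   1.3   2.2]
((50.45310974121094, -21.4071044921875), (135.93238830566406, 154.55458068847656), 1.0316663980484009) [[-18.893444  54.633926]
 [-16.110691 -99.8956  ]
 [119.79967  -97.448135]
 [117.01691   57.08139 ]] 0.04221000029768248
```

The bar stops the housing: the force rose from 2 N to 17 N over 2 mm. I'll back off, clear the view and check both cameras.

Run:
```python
from h import *
y=-.027
manip.line_to(M(-.014,y,.026),velocity=.03)
manip.line_to(M(-.06,y,.026),velocity=.1)
manip.line_to(M(-.09,y,.2),velocity=.15)
manip.movej([-80.174, 21.807, 74.336, -0, 83.858, -12.336])
print(manip.current_time_s())
ims=[]
for n,c in (("scene",(305,235)),("top",(325,178))):
    p,d=save(n,n+"4"); print(n,lying(n,d)[:3])
    ims.append(cv2.resize(p[c[1]-60:c[1]+60,c[0]-65:c[0]+65,::-1],(400,369),interpolation=cv2.INTER_CUBIC))
cv2.imwrite("pics/crop4.png",np.hstack(ims))
```

```text
19.175
scene (((56.86225128173828, -21.510704040527344), (153.8270263671875, 120.31056213378906), 89.45669555664062), array([[ -4.019643 , -97.85035  ],
       [116.285515 , -98.99117  ],
       [117.74415  ,  54.82894  ],
       [ -2.5610123,  55.969765 ]], dtype=float32), np.float64(0.042218963745403314))
top (((57.56800079345703, -20.274620056152344), (152.28640747070312, 115.32672119140625), 89.80643463134766), array([[ -0.35226986, -96.22258   ],
       [114.97379   , -96.6122    ],
       [115.48827   ,  55.67334   ],
       [  0.16220856,  56.062958  ]], dtype=float32), np.float64(0.04422331053174274))
```

View pics/crop4.png

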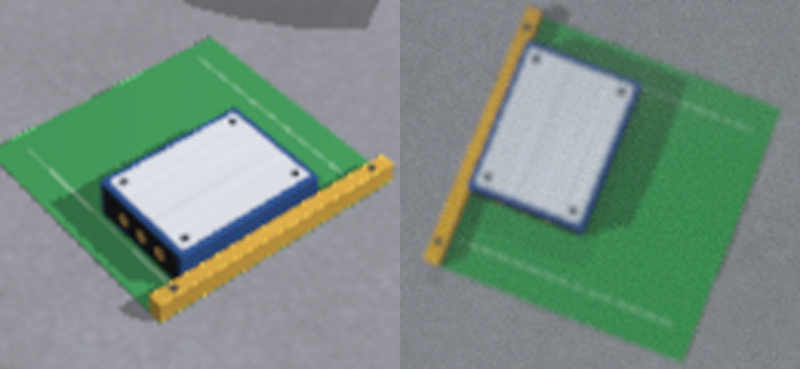

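View pics/top4.png

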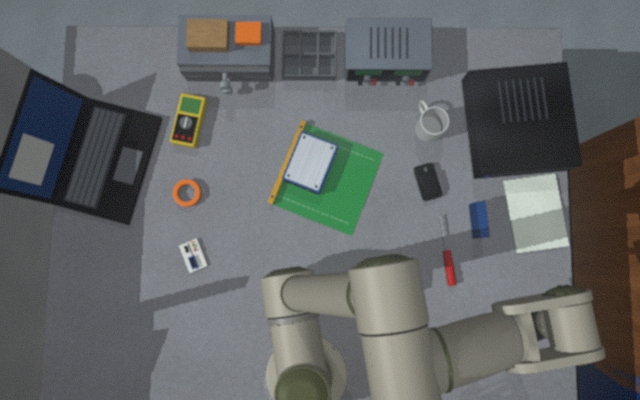

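The crops show the cover up with its four screws and the housing's edge flush along the bar: front corners at mat x = 115.0 and 115.5 mm, yaw about 0.2°. The top view shows the other objects where they were, for example the mouse at (428,182) and the mug at (432,122). I'm handing in.

Run:
```python
from h import *
a=cv2.imread("pics/top0.png").astype(int);b=cv2.imread("pics/top4.png").astype(int)
D=(abs(a-b).max(2)>60).astype(np.uint8)
n,l,s,c=cv2.connectedComponentsWithStats(D); print([(s[i,4],c[i].round()) for i in range(1,n) if s[i,4]>15])
manip.job_done()
```

```text
[(np.int32(1971), array([309., 162.])), (np.int32(60), array([347., 204.]))]
the job is handed in; nothing more can be done
```

The housing now lies flat with its silver screwed cover up and its edge flush against the yellow bar. I tipped it with the open fingers near the top, pushed it square along the mat, and stopped when the push force rose from 2 N to about 17 N at the bar. I then backed the arm off and handed in at about 19 s of the 48 s allowed.

- **Position:** the top camera puts the housing's front corners at mat x = 115.0 and 115.5 mm, against the bar face at 115 mm, with a yaw of about 0.2°. Its cover is 44 mm above the desk by that camera (42 mm by the scene camera; 43 mm expected).
- **Disagreement:** the scene camera puts the front corners at 116.3 and 117.7 mm and yaw at about 0.5°. It also sees the housing's side faces, so it reads a few millimetres large.
- **Other objects:** comparing the top views from before and after, only the housing's own area changed. That view didn't show the small blue box hidden under the arm, which I only saw in the scene camera.

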